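# Take the clamping fixture off air and unload it

### The arm

A 7-joint arm with a two-finger parallel gripper is mounted at the origin on a cart in front of the work surface, level with it; the furniture and walls round the work are solid. World frame = base frame: x ahead of the robot, y to its left, z up, the work surface at z = 0. Lengths are in m, angles in degrees, forces in N, time in s.
With the tool pointing down it reaches from about 0.35 to 0.775 m from the base axis. Payload 3.1 kg.
Tool frame: the origin (TCP) lies midway between the tips of the shut fingers; the grasp point (between the pads) lies bot.tcp_to_grasp behind it (bot.tcp_to_grasp is the distance from the TCP to the grasp point, in m); x points along the fingers, y is the direction in which the jaws open and shut, and the axes are right-handed (so a half turn about x gives the same grasp; the last joint's range is limited). The gripper opens to 85 mm and grips with 20 to 120 N. Pads are 22 mm wide; open, the fingers measure 114 mm over their backs; the gripper's body (76 mm by 85 mm) begins 54 mm behind the grasp point. The pads swing forward as they close: fully open they stand 13 mm farther back than shut.
Start: joints at [-75.842, 17.813, 0.802, 86.603, -0.252, 75.585, -1.558], TCP at [0.157, 0.527, 0.231] pointing down, gripper open.
Joint ranges: [-154.91, 154.91], [-16.99, 109.72], [-72.82, 74.43], [7.12, 147.25], [-82.49, 262.49], [11.32, 116.49], [-174.64, 174.64]. Speed limits (degrees/s): [159.86, 159.86, 180, 180, 180, 180, 180].

### API

Orientations are given as [roll, pitch, yaw] about the fixed x, y, z axes, in that order (R = Rz(yaw) Ry(pitch) Rx(roll)).
In Python, from rig import bot gives the robot as it stands.
- The arm moves only by the shell command python3 -m handwheel 'ROWS' [FORCE]. ROWS is JSON, a list of rows, each an object of numbers: "grip": the closure in counts, from 0 (fully open) to 255 (shut); "dx", "dy", "dz": the shift along the tool's x, y, z in m; "yaw": the turn about the tool's x in degrees. In form: [{"grip": .., "dx": .., "dy": .., "dz": .., "yaw": ..}, ...]. A call has 1 to 5 rows; each row is the pose to reach, as a shift and turn from the pose commanded when the call began, along the tool's axes at that moment; what a row does not reach only later rows make up. A row lasts 1/10 s, in which the tool goes at most 50 mm and 8.59 degrees, less where a joint would pass 70% of its speed; a pose out of reach is approached as far as the arm can. A call with a gripper value outside its range is refused whole. The fingers move at their own pace and stop on an object; FORCE is the grip in N (left out, the last holds). Time passes only in rows, so rows that repeat a pose let the fingers close. It gives the time, the measured TCP pose, the force and the opening at its end, in the units of the state.
- bot.read_state(): the state, without advancing time (a new reading comes with each control period).
- bot.camera(name): name is "side" or "top" or "wrist"; returns a dict with "frame" (480x640x3 uint8, red, green, blue), "vfov" (degrees; the focal length in pixels is half the picture's height over the tangent of half this angle, whatever the lens; pixels are square), "cx", "cy" (the principal point, pixels), "R" (3x3) and "t" (3): a world point X has camera coordinates R X + t; the wrist camera has in their place "mount" (4x4, takes a point from camera to tool coordinates, whose origin is the TCP and whose axes are the tool frame's). Camera axes: x right, y down, z forward; pixel columns grow to the right and rows downward; lengths in m; the calibration is good to about 2 mm. The wrist camera is an equidistant fisheye: a pixel r from the principal point sees the ray r / f radians off the axis. A picture is of the moment at which its call begins: read the wrist's pose just before it. There is no depth.
- bot.finish_job(): hands the job in, once; it reports no verdict.
The state is a dict: "time": time; "joint_pos": joint angles; "qd": joint speeds; "joint_efforts": joint torques, N m; "tcp_pos": TCP position; "orientation": TCP orientation; "contact_force": force on the tool from outside, world axes, zero at the start; "wrist_torque": the same for the moment, N m; "grip_width": finger opening in m.
Only numpy, scipy, OpenCV 4.12 (cv2) and the standard library are available. Lean on these libraries where they do the work, as an engineer would, in place of code of your own. Each camera call takes 0.05 s, during which the arm holds its last target.

### The job

Make the air clamping fixture safe and unload it: first shut the blue-handled supply valve fully, then fully open the red-handled vent valve, and only then throw the clamp lever over into its release notch (green mark), away from the part. Then lift the freed dark slide block out of the nest and lay it flat, same way up, on the floor of the flanged tray. Leave the other things on the bench where they are.

Things in the scene. Friction and masses are not known exactly. Their poses are not given: they have to be found in the camera images.
- supply_valve: brass ball valve with a BLUE lever handle, fixed on the manifold. Origin on the bench surface straight below the handle's upright pivot; own +x runs along its pipe, away from the robot to the aluminium rail; own y lies across the pipe. Valve, pipe and nozzle reach 65 mm high, stem 86 mm; the nozzle ends 82 mm in front of the pivot. The two valves may stand either way round, pivots 150 mm apart
- supply_handle (a joint): blue handle's turn about the upright pivot, rad: 0 = closed (handle across the pipe, pointing along the valve's +y), 1.571 = open (handle in line with the pipe, pointing along the valve's -x, toward the robot); hard stops at both ends. Seen from above it closes clockwise. It stays where it is left and takes about 0.1 N m (2 N at the sleeve)
- supply_grip (a point): middle of the blue sleeve, 65 mm out from the pivot and 92 mm above the bench; the sleeve is 17 mm wide and 16 mm high (84 to 100 mm above the bench), from 21 to 95 mm out from the pivot. Nothing but the low pipe and nozzle is beneath it
- vent_valve: like supply_valve, but with a RED lever handle and a copper-coloured silencer as nozzle; same sizes, frame and parallel to it
- vent_handle (a joint): red handle, rad: 0 = closed (across, along the valve's +y), 1.571 = open (in line, along the valve's -x); opens counter-clockwise from above; same stops and stiffness
- vent_grip (a point): middle of the red sleeve, 65 mm out from the pivot, 92 mm above the bench; same sizes as the blue one
- fixture: clamping fixture on an aluminium base 215 x 90 x 12 mm. Origin on the bench surface; own +x points away from the robot, from the nest (centre x -65 mm) toward the lever (pivot x +70 mm, 45 mm above the bench). Bolt guide (x -13 to 33 mm) 54 mm high; cheeks beside the lever pivot 62 mm high; notched quadrant with red and green marks up to 85 mm high at y +27 mm
- nest (a point): centre of the nest floor, 12 mm above the bench, axes as the fixture's. Low stops stand 10 mm above the floor at the block's ends; its long sides are free for the fingers. A steel bolt covers the far 16 mm of the block, 3.5 mm above its top (bolt 36 to 44 mm above the bench); it draws back 30 mm when the lever is thrown
- clamp_lever (a joint): clamp lever, rad, swinging in the fixture's x-z plane: 0 = clamp notch (red mark, lever leans 0.5 rad toward the nest, -x), 1.0 = release notch (green mark, leans 0.5 rad the other way, +x). It has a weighted knob and goes over centre: about 0.1 N m (1 to 1.5 N at the knob) lifts it to upright (0.5), beyond which it drops into the other notch by itself and rests there against its stop
- lever_knob (a point): centre of the black ball, 28 mm diameter, at the end of the clamp lever, 98 mm from its pivot; the rod below it is 10 mm thick
- block_center (a point): centre (half-way up) of the dark printed slide block's main body, 28 mm wide (its x), 50 mm long (its y), 20 mm high; an 18 mm wide tongue adds 12 mm at the -y end. Lies in the nest with its +y toward the lever, 10 mm above the nest floor. Grasp it across its 28 mm width. Mass 20 to 45 g
- tray: dark flanged tray, 98 (x) x 140 (y) x 16 mm, loose, 0.4 kg. Origin centre of its underside; flat inner floor 76 (x) x 100 (y) mm, 3 mm above the bench, rim 16 mm above the bench
- hex_keys: teal set of hex keys, 118 mm long; leave alone
- steel_puck: turned steel puck, 45 mm; leave alone
- yellow_clip: yellow printed clip, 40 x 50 x 30 mm; leave alone
- tape_roll: roll of masking tape, 81 mm; leave alone
- marker_pen: white marker pen, 134 mm; leave alone
- glue_bottle: glue bottle, 112 mm tall; leave alone
- block: the same slide block; origin at the centre of its underside, 6 mm nearer the tongue than block_center; same axes
Things that resemble listed ones, but are neither listed nor needed, are in the scene too. Leave any purple look-alike of the block alone.

How it is judged (in metres and radians):
On the way, in this order (a step that is already met when the one before it is completed fails the run):
1. the supply valve is shut (blue handle within 0.12 rad of its closed stop) (value of joint supply_handle below 0.12 rad), for 0.2 s.
2. then, supply still shut, the vent valve is open (red handle within 0.12 rad of its open stop) (value of joint supply_handle below 0.12 rad and value of joint vent_handle above 1.45 rad), for 0.2 s.
3. then, supply shut and vent open, the clamp lever sits in the release notch (0.88 rad or more), the block still in the nest (all of step 2 and value of joint clamp_lever above 0.88 rad and distance between block_center and nest below 0.04 m), for 0.2 s.
4. then the block lies in the tray (x of block_center in the frame of tray between -0.036 and 0.036 m and y of block_center in the frame of tray between -0.048 and 0.048 m and z of block_center in the frame of tray below 0.019 m and angle between block_center's own z axis and vertical below 0.2 rad), for 0.2 s.
At the end, for the whole second after the job is handed in: Blue handle within 0.12 rad of closed, red within 0.12 rad of open, clamp lever in the release notch (0.88 rad or more); the block at rest in the tray: centre within 36 mm (tray x) and 48 mm (y) of its middle, under 19 mm above its underside, right way up, level within 0.2 rad (all of step 2 and all of step 4 and value of joint clamp_lever above 0.88 rad and linear speed of block below 0.02 m/s); the robot touches nothing.
It fails at once if one of the bystanders (hex keys, puck, yellow clip, tape roll, marker pen, glue bottle) is shifted by more than 30 mm (distance of any of hex_keys, steel_puck, yellow_clip, tape_roll, marker_pen, glue_bottle from where it was at the start of the episode above 0.03 m).
It also fails if it takes over 61 s, if anything falls off the work surface, if the arm or the gripper's body presses on something with over 40 N, if the wrist force passes 120 N, or if a joint passes its speed limit or range.

## Working session

There is one attempt and no reset: what is moved stays moved. The work goes in short steps, Python scripts to look and compute and a shell command to move; the robot and the scene stay as the last step left them, time stands still between calls to the robot, and variables do not carry over. Pictures are saved under pics/ and viewed, and the job is handed in when it is done.

```bash
ls; mkdir -p pics
python3 - <<'E'
from rig import bot
import cv2
s=bot.read_state()
print({k:s[k] for k in('time','tcp_pos','orientation','grip_width','contact_force')}, bot.tcp_to_grasp)
for n in("top","side"):
    c=bot.camera(n); cv2.imwrite(f"pics/{n}0.png",c["frame"][:,:,::-1]); print(n,c["vfov"],c["cx"],c["cy"],c["R"],c["t"])
E
```

```text
pics
{'time': 0.0, 'tcp_pos': array([0.15637807, 0.52652654, 0.23019955]), 'orientation': array([ -88.28027936,   89.86196398, -104.81791276]), 'grip_width': 0.08572900081171336, 'contact_force': array([-0.57698567,  0.90568379, -0.05601701])} 0.0187
top 44.384899140509646 333.49260601848044 242.25542827078976 [[ 0.00439097 -0.99998389 -0.00359582]
 [-0.9842307  -0.00368587 -0.17685118]
 [ 0.17683507  0.00431567 -0.98423104]] [-0.0211283  0.5496425  1.6556896]
side 57.49513165023679 317.5154288139569 238.14710418954473 [[ 9.55936686e-01 -2.93572676e-01 -3.69277332e-04]
 [-1.30997134e-01 -4.25428874e-01 -8.95460789e-01]
 [ 2.62725718e-01  8.56052193e-01 -4.45140247e-01]] [-0.5036595   0.18399213  0.93216808]
```

View pics/top0.png

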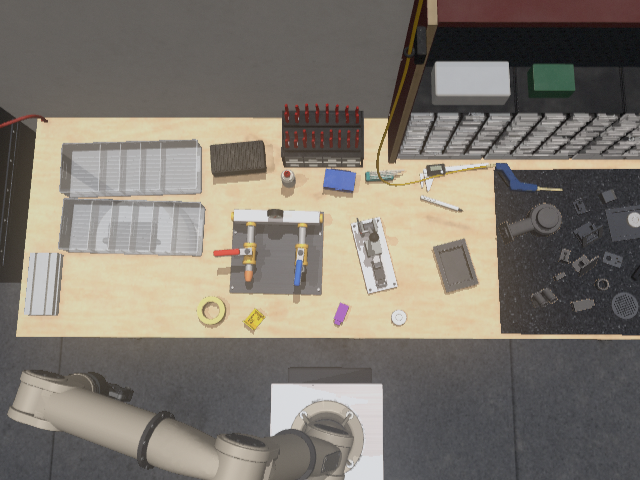

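View pics/side0.png

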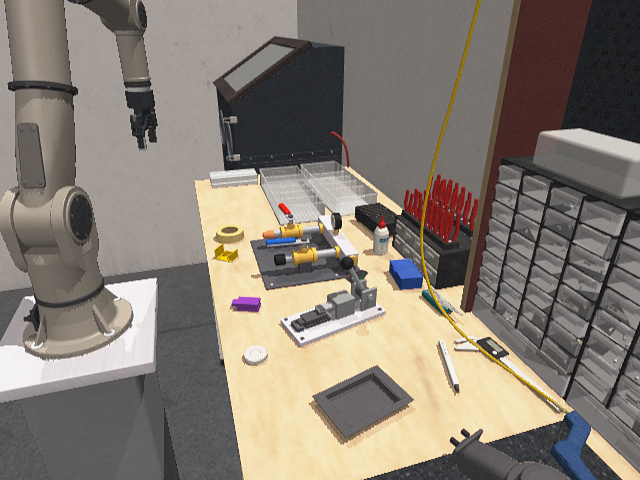

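Top picture: red handle at about (230,253), blue at (298,272), the fixture at (374,255), the tray at (456,265) and the purple decoy at (341,314). I'll zoom in and measure.

```bash
cat > h.py <<'E'
import numpy as np, cv2
from rig import bot
def f(c): return 240/np.tan(np.radians(c["vfov"])/2)
def plane(c,u,v,z):
    d=np.array([(u-c["cx"])/f(c),(v-c["cy"])/f(c),1.]); R=np.array(c["R"]);t=np.array(c["t"])
    o=-R.T@t; d=R.T@d; return o+d*(z-o[2])/d[2]
def proj(c,X):
    p=np.array(c["R"])@np.array(X)+c["t"]; return p[:2]/p[2]*f(c)+[c["cx"],c["cy"]]
def mask(c,lo,hi,box):
    h=cv2.cvtColor(c["frame"],cv2.COLOR_RGB2HSV); m=cv2.inRange(h,lo,hi); o=np.zeros_like(m)
    x0,y0,x1,y1=box; o[y0:y1,x0:x1]=m[y0:y1,x0:x1]; return o
E
python3 - <<'E'
from h import *
c=bot.camera("top"); im=c["frame"][:,:,::-1]
cv2.imwrite("pics/z1.png",cv2.resize(im[195:325,205:405],None,fx=4,fy=4,interpolation=cv2.INTER_CUBIC))
cv2.imwrite("pics/z2.png",cv2.resize(im[200:310,340:490],None,fx=5,fy=5,interpolation=cv2.INTER_CUBIC))
c=bot.camera("side"); im=c["frame"][:,:,::-1]
cv2.imwrite("pics/z3.png",cv2.resize(im[200:350,240:400],None,fx=4,fy=4,interpolation=cv2.INTER_CUBIC))
E
```

```text
(no output)
```

View pics/z1.png

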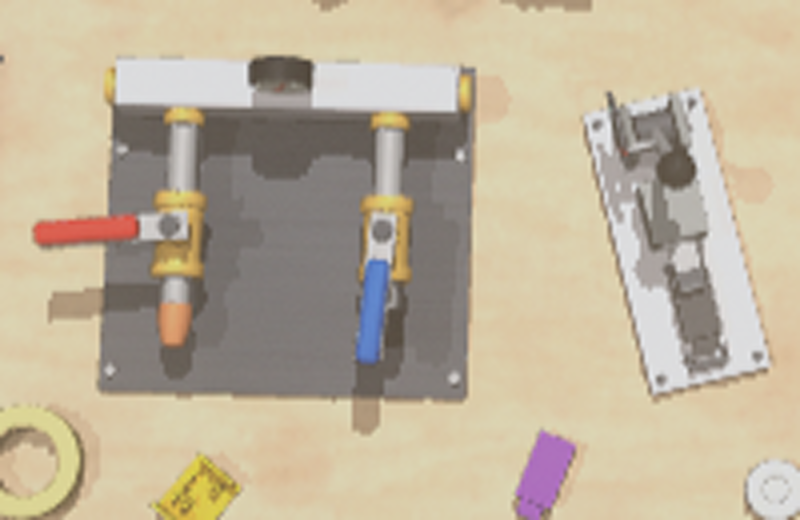

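View pics/z2.png

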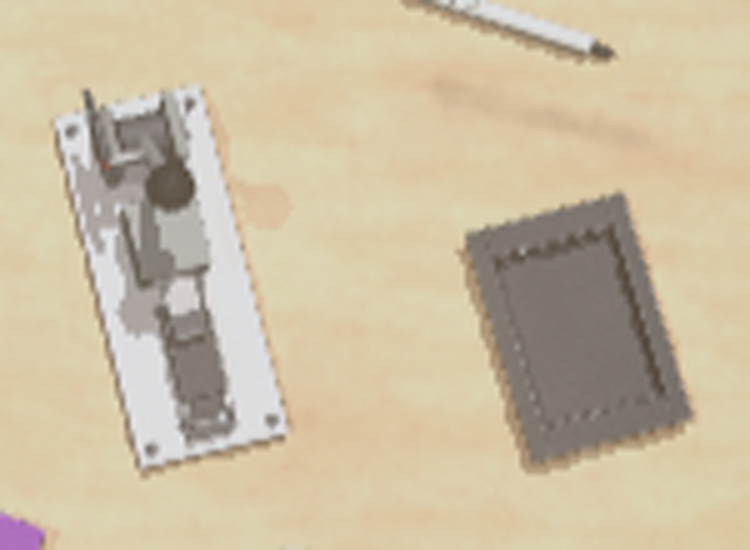

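View pics/z3.png

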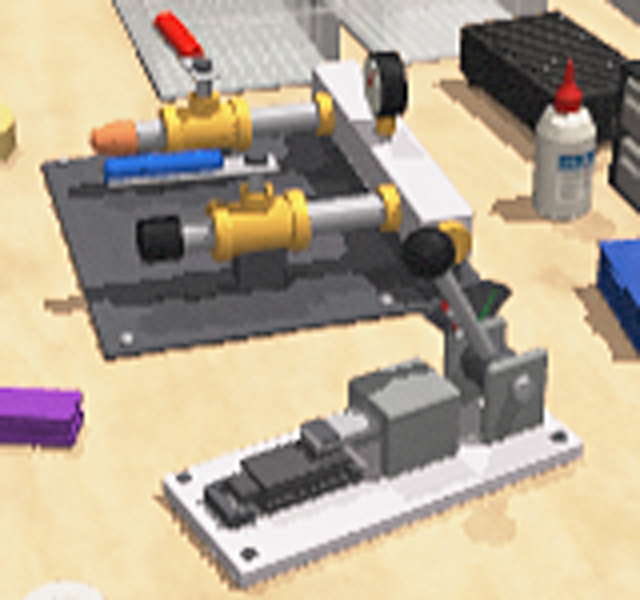

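Run:
```python
from h import *
np.set_printoptions(precision=4,suppress=True)
c=bot.camera("top"); s=bot.camera("side")
t=lambda X,Y:(205+(X+.5)/4-.5,195+(Y+.5)/4-.5)
t2=lambda X,Y:(340+(X+.5)/5-.5,200+(Y+.5)/5-.5)
P=lambda n,uv,z:print(n,plane(c,*uv,z))
P("redpiv",t(170,226),.088);P("bluepiv",t(382,231),.088)
for n,lo,hi in(("blue",(105,120,80),(125,255,255)),("red",(0,120,80),(8,255,255))):
    m=mask(c,lo,hi,(210,240,310,300)); n_,l,st,ce=cv2.connectedComponentsWithStats(m); i=1+np.argmax(st[1:,4])
    print(n,st[i],plane(c,*ce[i],.095), cv2.minAreaRect(np.argwhere(l==i)[:,::-1].astype(np.float32)))
fx=[plane(c,*t2(*p),.012) for p in((55,118),(192,85),(286,435),(145,472))]
fx=np.array(fx);print("fix corners",fx,np.linalg.norm(np.roll(fx,-1,0)-fx,axis=1)); 
ctr=fx.mean(0); ax=(fx[0]+fx[1]-fx[2]-fx[3]);th=np.arctan2(ax[1],ax[0]);print("fix",ctr,np.degrees(th))
tr=np.array([plane(c,*t2(*p),.016) for p in((467,236),(622,194),(692,414),(535,468))]);print("tray",tr,np.linalg.norm(np.roll(tr,-1,0)-tr,axis=1),tr.mean(0))
a=(tr[0]+tr[1]-tr[2]-tr[3]);print(np.degrees(np.arctan2(a[1],a[0])))
e=np.array([np.cos(th),np.sin(th),0]);n=np.array([-e[1],e[0],0])
# fixture centre offset unknown: assume base centred at origin
for off in (-.065,0,.07): print(off,ctr+off*e)
ne=ctr-.065*e; print("block top proj",proj(c,ne+[0,0,.02]),proj(s,ne+[0,0,.02]))
kn=ctr+.07*e+[0,0,.033]+.098*(-np.sin(.5)*e+np.cos(.5)*np.array([0,0,1]));print("knob",kn,proj(c,kn),proj(s,kn))
P("blocktop seen",t2(195,375),.032)
P("knob at z .131",t2(170,186),.131)
for nm,uv in(("rp",(0,0)),):pass
```

```text
redpiv [0.5163 0.2247 0.088 ]
bluepiv [0.5133 0.075  0.088 ]
blue [294 260   8  25 125] [0.4568 0.0809 0.095 ] ((297.5870361328125, 272.0102233886719), (5.024173736572266, 24.419818878173828), 6.709836483001709)
red [213 249  27   7 139] [0.5122 0.2822 0.095 ] ((226.03807067871094, 252.03297424316406), (5.48602294921875, 26.005172729492188), 85.91438293457031)
fix corners [[ 0.6142 -0.0694  0.012 ]
 [ 0.6346 -0.1512  0.012 ]
 [ 0.4255 -0.2042  0.012 ]
 [ 0.4035 -0.1217  0.012 ]] [0.0843 0.2158 0.0853 0.2171]
fix [ 0.5195 -0.1366  0.012 ] 14.08035425230862
tray [[ 0.5431 -0.3122  0.016 ]
 [ 0.5687 -0.4044  0.016 ]
 [ 0.4383 -0.4407  0.016 ]
 [ 0.4064 -0.3482  0.016 ]] [0.0957 0.1353 0.0978 0.1414] [ 0.4891 -0.3764  0.016 ]
15.139953232382252
-0.065 [ 0.4564 -0.1524  0.012 ]
0 [ 0.5195 -0.1366  0.012 ]
0.07 [ 0.5874 -0.1196  0.012 ]
block top proj [379.4769 275.1641] [306.6109 315.4926]
knob [ 0.5418 -0.131   0.131 ] [374.049  239.9761] [343.0067 263.0505]
blocktop seen [ 0.458  -0.1499  0.032 ]
knob at z .131 [ 0.5507 -0.1299  0.131 ]
```

```bash
cat >> h.py <<'E'
from scipy.spatial.transform import Rotation as Ro
def tool():
    s=bot.read_state(); return s,Ro.from_euler('xyz',s["orientation"],degrees=True).as_matrix()
def togo(X):
    s,R=tool(); return np.round(R.T@(np.array(X)-s["tcp_pos"]),4)
def show(n,name):
    c=bot.camera(n); cv2.imwrite(f"pics/{name}.png",c["frame"][:,:,::-1]); return c
E
python3 - <<'E'
from h import *
np.set_printoptions(precision=4,suppress=True)
s,R=tool();print(R);print(togo([.445,.03,.2]))
c=bot.camera("top");s=bot.camera("side")
# triangulate knob
def ray(c,u,v):
    d=np.array([(u-c["cx"])/f(c),(v-c["cy"])/f(c),1.]);R=np.array(c["R"]);return -R.T@c["t"],R.T@d/np.linalg.norm(d)
def tri(a,b):
    o1,d1=ray(c,*a);o2,d2=ray(s,*b);k=np.linalg.lstsq(np.c_[d1,-d2],o2-o1,rcond=None)[0];p,q=o1+k[0]*d1,o2+k[1]*d2;return (p+q)/2,np.linalg.norm(p-q)
print("knob",tri((373.6,236.8),(347.2,262.3)))
E
```

```text
[[-0.0002  0.2847  0.9586]
 [-0.0007  0.9586 -0.2847]
 [-1.     -0.0008  0.    ]]
[ 0.0313 -0.3943  0.418 ]
knob (array([ 0.5511, -0.13  ,  0.1306]), np.float64(0.0006482876920225743))
```

```bash
R='{"grip":255,"dx":0,"dy":-0.394,"dz":0.418,"yaw":-30}'; python3 -m handwheel '[{"grip":255,"dx":0,"dy":-0.034,"dz":0.036,"yaw":-8},{"grip":255,"dx":0,"dy":-0.068,"dz":0.072,"yaw":-16},{"grip":255,"dx":0,"dy":-0.102,"dz":0.108,"yaw":-24},{"grip":255,"dx":0,"dy":-0.136,"dz":0.144,"yaw":-30},{"grip":255,"dx":0,"dy":-0.17,"dz":0.18,"yaw":-30.6}]' 30
python3 -c "
from h import *
print(togo([.445,.03,.2]));print(tool()[1].round(3))"
```

```text
time: 0.9
tcp_pos: [0.2812, 0.3118, 0.2315]
orientation: [39.4, 89.9, 53.6]
contact_force: [0.8, -0.1, -0.0]
grip_width: 0.0124
[ 0.0314 -0.3134  0.0897]
[[ 0.001 -0.245  0.969]
 [ 0.001  0.969  0.245]
 [-1.     0.001  0.001]]
```

```bash
python3 -m handwheel '[{"grip":255,"dx":0,"dy":-0.045,"dz":0.013,"yaw":0},{"grip":255,"dx":0,"dy":-0.09,"dz":0.026,"yaw":0},{"grip":255,"dx":0,"dy":-0.135,"dz":0.039,"yaw":0},{"grip":255,"dx":0,"dy":-0.18,"dz":0.052,"yaw":0},{"grip":255,"dx":0.0,"dy":-0.225,"dz":0.065,"yaw":0}]'
python3 -m handwheel '[{"grip":255,"dx":0.02,"dy":-0.045,"dz":0.013,"yaw":0},{"grip":255,"dx":0.03,"dy":-0.088,"dz":0.025,"yaw":0},{"grip":255,"dx":0.03,"dy":-0.088,"dz":0.025,"yaw":0}]'
python3 - <<'E'
from h import *
print(togo([.445,.03,.2]),bot.read_state()["grip_width"])
c=show("wrist","w0"); print(c["vfov"],c["cx"],c["cy"],c["mount"])
show("top","t1")
E
```

```text
time: 1.4
tcp_pos: [0.3988, 0.1094, 0.2317]
orientation: [26.0, 89.9, 40.1]
contact_force: [1.0, 1.0, -0.2]
grip_width: -0.0001
time: 1.7
tcp_pos: [0.4451, 0.0242, 0.2005]
orientation: [-101.7, 89.7, -88.3]
contact_force: [-0.5, -0.3, -0.3]
grip_width: -0.0002
[0.0005 0.0056 0.0013] -0.00015874299607766031
65.70646984690485 314.164144690827 247.96736512578755 [[ 8.42208541e-04 -3.00834291e-01  9.53676056e-01 -1.41790094e-01]
 [ 9.99998702e-01 -1.05671382e-03 -1.21645415e-03 -9.75232885e-04]
 [ 1.37371379e-03  9.53675843e-01  3.00833011e-01 -7.73909785e-02]
 [ 0.00000000e+00  0.00000000e+00  0.00000000e+00  1.00000000e+00]]
```

View pics/w0.png

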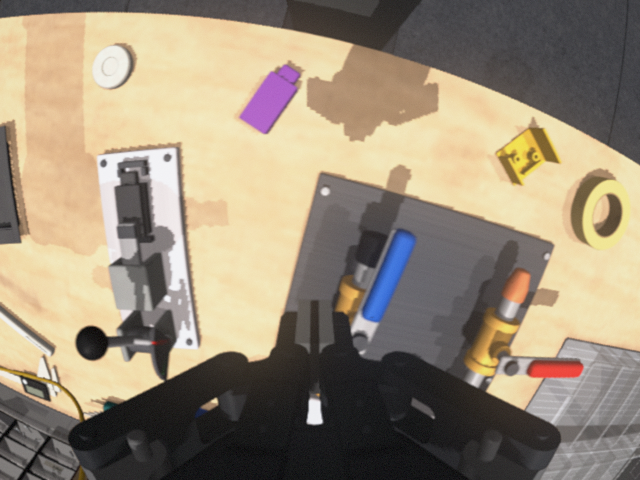

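View pics/t1.png

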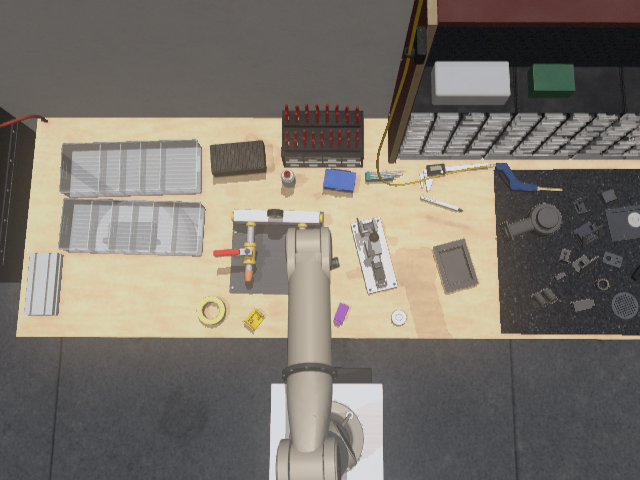

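Wrist picture: blue sleeve at about (390,275), block body in the nest at about (132,208) with its bolt end near y=228, knob at (91,343). I'll cast rays from this view.

```bash
cat >> h.py <<'E'
def wplane(c,u,v,z,pose=None):
    s,R=pose or tool(); p=np.array([u-c["cx"],v-c["cy"]]); r=np.linalg.norm(p); a=r/f(c)
    d=np.r_[p/r*np.sin(a),np.cos(a)] if r>0 else np.array([0,0,1.])
    M=np.array(c["mount"]); o=R@M[:3,3]+s["tcp_pos"]; d=R@M[:3,:3]@d
    return o+d*(z-o[2])/d[2]
E
python3 - <<'E'
from h import *
np.set_printoptions(precision=4,suppress=True)
p=tool();c=bot.camera("wrist")
m=mask(c,(105,120,80),(125,255,255),(320,200,440,350)); n_,l,st,ce=cv2.connectedComponentsWithStats(m); i=1+np.argmax(st[1:,4])
print("blue",st[i],wplane(c,*ce[i],.096,p),wplane(c,405,234,.096,p))
im=c["frame"][:,:,::-1]; cv2.imwrite("pics/w0z.png",cv2.resize(im[135:375,65:215],None,fx=2.5*1,fy=2.5,interpolation=cv2.INTER_CUBIC))
fx=np.array([wplane(c,*q,.012,p) for q in((99,156),(180,148),(198,346))]);print(fx,np.linalg.norm(np.diff(fx,axis=0),axis=1))
print("knob",wplane(c,91,343,.1306,p)); print("bluepiv",wplane(c,362,340,.088,p),"redpiv",wplane(c,512,366,.088,p))
E
```

```text
blue [ 352  230   53   92 2053] [0.4537 0.0791 0.096 ] [0.4192 0.0891 0.096 ]
[[ 0.4281 -0.1941  0.012 ]
 [ 0.406  -0.1068  0.012 ]
 [ 0.6085 -0.06    0.012 ]] [0.09   0.2078]
knob [ 0.5501 -0.1225  0.1306]
bluepiv [0.5129 0.0859 0.088 ] redpiv [0.5152 0.2374 0.088 ]
```

View pics/w0z.png

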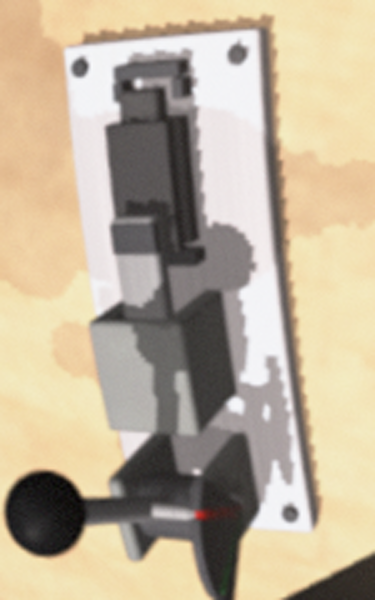

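```bash
python3 -m handwheel '[{"grip":255,"dx":0.045,"dy":0,"dz":0,"yaw":0},{"grip":255,"dx":0.09,"dy":0,"dz":0,"yaw":0},{"grip":255,"dx":0.112,"dy":0,"dz":0,"yaw":0},{"grip":255,"dx":0.112,"dy":0,"dz":0,"yaw":0}]'
python3 - <<'E'
from h import *
s,R=tool();print(R.round(3),s["tcp_pos"])
# arc path in tool coords; pivot, finger centre on CW-behind side offset d, radius r
piv=np.array([.5133,.075]);
for a in (180,170,160,150,140,130,120,110,100,95,92,89):
    al=np.radians(a); u=np.array([np.cos(al),np.sin(al)]); nb=np.array([-u[1],u[0]]) # ccw normal -> behind for cw motion
    q=piv+.07*u+.024*nb; print(a,q.round(3),togo([*q,.088]))
show("side","s1")
E
```

```text
time: 2.25
tcp_pos: [0.4402, 0.0336, 0.0866]
orientation: [169.5, 89.6, -176.2]
contact_force: [0.1, 0.7, 1.2]
grip_width: -0.0001
[[-0.008 -0.246  0.969]
 [-0.     0.969  0.246]
 [-1.     0.001 -0.007]] [0.44019199 0.0336081  0.08663657]
180 [0.443 0.051] [-0.0014  0.0161  0.0073]
170 [0.44  0.064] [-0.0014  0.029   0.0074]
160 [0.439 0.076] [-0.0014  0.0417  0.0097]
150 [0.441 0.089] [-0.0014  0.0538  0.0142]
140 [0.444 0.102] [-0.0014  0.0649  0.0207]
130 [0.45  0.113] [-0.0015  0.0747  0.029 ]
120 [0.458 0.124] [-0.0015  0.083   0.039 ]
110 [0.467 0.133] [-0.0016  0.0894  0.0502]
100 [0.478 0.14 ] [-0.0017  0.0937  0.0623]
95 [0.483 0.143] [-0.0017  0.0951  0.0686]
92 [0.487 0.144] [-0.0018  0.0956  0.0725]
89 [0.491 0.145] [-0.0018  0.096   0.0763]
```

View pics/s1.png

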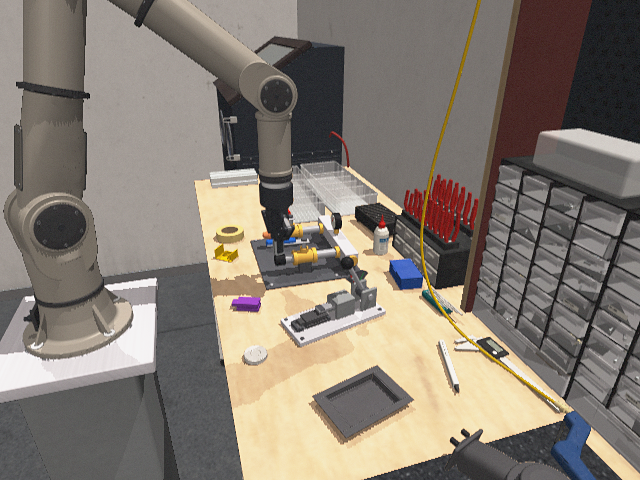

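```bash
python3 -m handwheel '[{"grip":255,"dx":0,"dy":0.016,"dz":0.007,"yaw":0},{"grip":255,"dx":0,"dy":0.03,"dz":0.008,"yaw":0},{"grip":255,"dx":0,"dy":0.042,"dz":0.01,"yaw":0},{"grip":255,"dx":0,"dy":0.054,"dz":0.014,"yaw":0},{"grip":255,"dx":0,"dy":0.065,"dz":0.021,"yaw":0}]'
python3 -m handwheel '[{"grip":255,"dx":0,"dy":0.01,"dz":0.008,"yaw":0},{"grip":255,"dx":0,"dy":0.018,"dz":0.018,"yaw":0},{"grip":255,"dx":0,"dy":0.024,"dz":0.029,"yaw":0},{"grip":255,"dx":0,"dy":0.028,"dz":0.041,"yaw":0},{"grip":255,"dx":0,"dy":0.03,"dz":0.047,"yaw":0}]'
python3 -m handwheel '[{"grip":255,"dx":0,"dy":0,"dz":0.004,"yaw":0},{"grip":255,"dx":0,"dy":0,"dz":0.008,"yaw":0}]'
python3 - <<'E'
from h import *
show("side","s2");show("top","t2");c=show("wrist","w2");print(bot.read_state()["contact_force"],bot.read_state()["tcp_pos"])
im=cv2.imread("pics/s2.png");cv2.imwrite("pics/s2z.png",cv2.resize(im[200:300,230:370],None,fx=5,fy=5))
E
```

```text
time: 2.8
tcp_pos: [0.4487, 0.1008, 0.0903]
orientation: [5.4, 89.9, 19.5]
contact_force: [0.4, -2.8, 0.4]
grip_width: 0.0002
time: 3.3
tcp_pos: [0.4875, 0.1415, 0.089]
orientation: [163.0, 90.0, 177.0]
contact_force: [-2.3, -1.1, 1.5]
grip_width: -0.0002
time: 3.5
tcp_pos: [0.4942, 0.1429, 0.0891]
orientation: [143.8, 89.9, 157.9]
contact_force: [-1.6, 0.3, 1.2]
grip_width: 0.0001
[0.37349051 0.53748482 0.31284899] [0.49479968 0.14279917 0.08929392]
```

View pics/s2z.png

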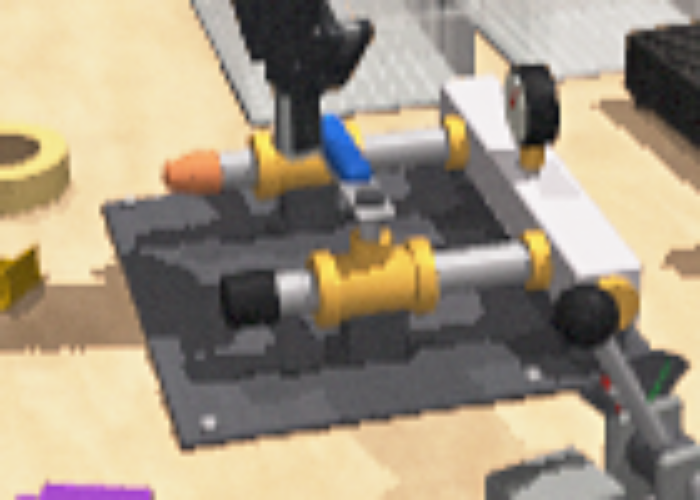

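View pics/w2.png

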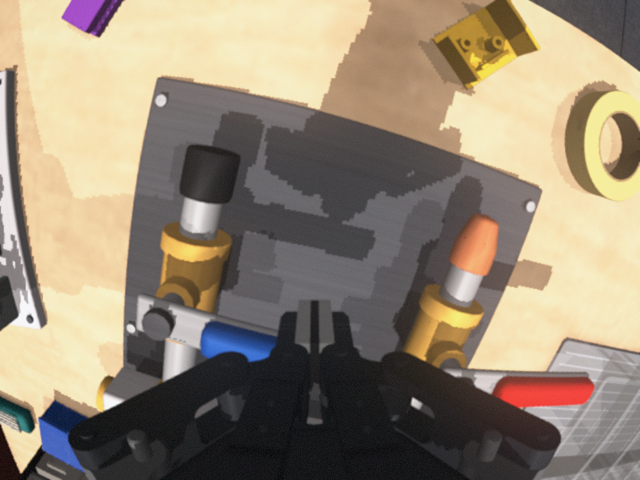

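```bash
python3 -m handwheel '[{"grip":255,"dx":0,"dy":-0.001,"dz":0.004,"yaw":0},{"grip":255,"dx":0,"dy":-0.002,"dz":0.008,"yaw":0},{"grip":255,"dx":0,"dy":-0.002,"dz":0.008,"yaw":0}]'
python3 -m handwheel '[{"grip":255,"dx":0,"dy":-0.001,"dz":0.004,"yaw":0},{"grip":255,"dx":0,"dy":-0.001,"dz":0.004,"yaw":0}]'
```

```text
time: 3.95
tcp_pos: [0.4956, 0.1427, 0.0887]
orientation: [165.6, 89.1, 179.7]
contact_force: [-14.3, -0.3, 11.4]
grip_width: -0.0004
time: 4.15
tcp_pos: [0.4958, 0.1428, 0.0886]
orientation: [165.9, 88.6, -180.0]
contact_force: [-21.3, -0.5, 19.4]
grip_width: 0.0003
```

Firm stop reached: 21 N with no further motion. I'll back off, lift and check.

```bash
python3 -m handwheel '[{"grip":255,"dx":0,"dy":0.003,"dz":-0.012,"yaw":0},{"grip":255,"dx":0,"dy":0.007,"dz":-0.03,"yaw":0},{"grip":255,"dx":-0.045,"dy":0.007,"dz":-0.035,"yaw":0},{"grip":255,"dx":-0.08,"dy":0.007,"dz":-0.035,"yaw":0}]'
python3 - <<'E'
from h import *
np.set_printoptions(precision=4,suppress=True)
c=show("wrist","w3");p=tool()
s=show("side","s3");im=cv2.imread("pics/s3.png");cv2.imwrite("pics/s3z.png",cv2.resize(im[200:300,230:370],None,fx=5,fy=5))
piv=np.array([.5163,.2247])
# red start behind on +x side: opens CCW (90->180), behind = cw normal
for a in (96,):
    al=np.radians(a);u=np.array([np.cos(al),np.sin(al)]);q=piv+.07*u+.05*np.array([u[1],-u[0]]);print(q,togo([*q,.165]))
E
```

```text
time: 4.55
tcp_pos: [0.47, 0.1404, 0.1701]
orientation: [167.6, 89.9, -178.3]
contact_force: [1.4, 0.3, 0.6]
grip_width: 0.0001
[0.5587 0.2995] [0.0116 0.1329 0.1188]
```

View pics/s3z.png

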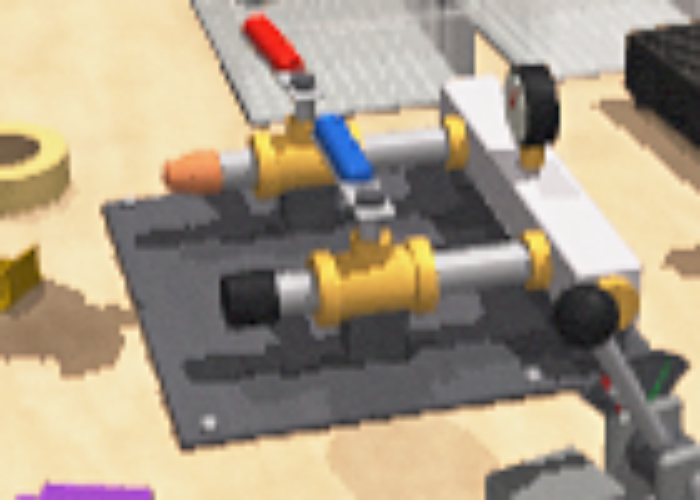

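View pics/w3.png

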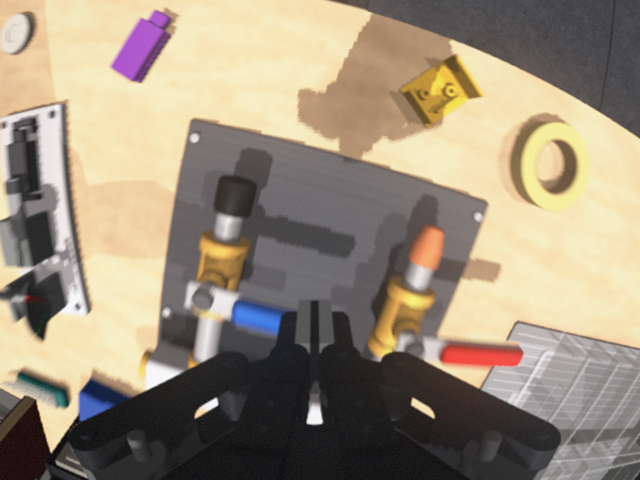

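```bash
python3 -m handwheel '[{"grip":255,"dx":0,"dy":0.035,"dz":0.03,"yaw":0},{"grip":255,"dx":0,"dy":0.07,"dz":0.06,"yaw":0},{"grip":255,"dx":0,"dy":0.1,"dz":0.09,"yaw":0},{"grip":255,"dx":0,"dy":0.126,"dz":0.118,"yaw":0},{"grip":255,"dx":0,"dy":0.126,"dz":0.118,"yaw":0}]'
python3 - <<'E'
from h import *
np.set_printoptions(precision=4,suppress=True)
c=show("wrist","w4");p=tool();print(p[0]["tcp_pos"],p[1].round(3))
show("side","s4")
E
```

```text
time: 5.15
tcp_pos: [0.5556, 0.2983, 0.167]
orientation: [71.8, 89.8, 86.2]
contact_force: [-0.0, 0.2, -0.6]
grip_width: -0.0001
[0.5549 0.2946 0.1673] [[-0.001 -0.247  0.969]
 [-0.     0.969  0.247]
 [-1.     0.    -0.001]]
```

View pics/w4.png

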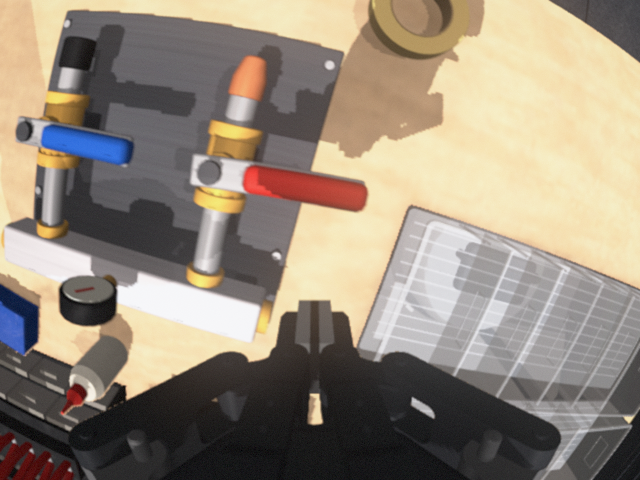

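```bash
python3 -m handwheel '[{"grip":255,"dx":0.03,"dy":-0.006,"dz":0,"yaw":0},{"grip":255,"dx":0.055,"dy":-0.008,"dz":0,"yaw":0},{"grip":255,"dx":0.078,"dy":-0.008,"dz":0,"yaw":0},{"grip":255,"dx":0.078,"dy":-0.008,"dz":0,"yaw":0}]'
python3 - <<'E'
from h import *
s,R=tool();print(s["tcp_pos"])
piv=np.array([.5163,.2247]);last=None
for a in (92,100,110,120,130,140,150,160,170,175,180,184):
    al=np.radians(a); u=np.array([np.cos(al),np.sin(al)]); nb=np.array([u[1],-u[0]])
    q=piv+.065*u+.024*nb; print(a,q.round(3),togo([*q,.088]))
E
```

```text
time: 5.65
tcp_pos: [0.554, 0.2804, 0.0879]
orientation: [-162.0, 89.5, -148.1]
contact_force: [0.4, 0.1, -0.4]
grip_width: 0.0
[0.55396123 0.28038551 0.08788158]
92 [0.538 0.29 ] [-0.0001  0.0136 -0.0131]
100 [0.529 0.293] [ 0.      0.0182 -0.0216]
110 [0.517 0.294] [ 0.0001  0.0222 -0.033 ]
120 [0.505 0.293] [ 0.0002  0.0241 -0.0449]
130 [0.493 0.29 ] [ 0.0003  0.0239 -0.057 ]
140 [0.482 0.285] [ 0.0004  0.0216 -0.0688]
150 [0.472 0.278] [ 0.0005  0.0174 -0.0801]
160 [0.463 0.269] [ 0.0006  0.0112 -0.0905]
170 [0.456 0.26 ] [ 0.0007  0.0033 -0.0996]
175 [0.454 0.254] [ 0.0007 -0.0013 -0.1037]
180 [0.451 0.249] [ 0.0007 -0.0061 -0.1073]
184 [0.45  0.244] [ 0.0008 -0.0102 -0.1098]
```

```bash
python3 -m handwheel '[{"grip":255,"dx":0,"dy":0.008,"dz":-0.013,"yaw":0},{"grip":255,"dx":0,"dy":0.014,"dz":-0.023,"yaw":0},{"grip":255,"dx":0,"dy":0.02,"dz":-0.034,"yaw":0},{"grip":255,"dx":0,"dy":0.024,"dz":-0.046,"yaw":0},{"grip":255,"dx":0,"dy":0.024,"dz":-0.057,"yaw":0}]'
python3 -m handwheel '[{"grip":255,"dx":0,"dy":-0.002,"dz":-0.012,"yaw":0},{"grip":255,"dx":0,"dy":-0.006,"dz":-0.023,"yaw":0},{"grip":255,"dx":0,"dy":-0.013,"dz":-0.034,"yaw":0},{"grip":255,"dx":0,"dy":-0.021,"dz":-0.043,"yaw":0},{"grip":255,"dx":0,"dy":-0.026,"dz":-0.047,"yaw":0}]'
python3 -m handwheel '[{"grip":255,"dx":0,"dy":-0.004,"dz":-0.003,"yaw":0},{"grip":255,"dx":0,"dy":-0.008,"dz":-0.005,"yaw":0},{"grip":255,"dx":0,"dy":-0.012,"dz":-0.005,"yaw":0}]'
```

```text
time: 6.15
tcp_pos: [0.4965, 0.2942, 0.0929]
orientation: [11.5, 89.7, 25.6]
contact_force: [1.3, 0.4, -0.2]
grip_width: 0.0003
time: 6.65
tcp_pos: [0.4573, 0.257, 0.0932]
orientation: [26.0, 89.7, 40.1]
contact_force: [1.0, 2.2, 4.8]
grip_width: -0.0003
time: 6.95
tcp_pos: [0.4548, 0.2452, 0.093]
orientation: [57.0, 89.8, 71.0]
contact_force: [-0.2, 3.7, 9.0]
grip_width: -0.0002
```

```bash
python3 -m handwheel '[{"grip":255,"dx":0.003,"dy":-0.004,"dz":-0.001,"yaw":0},{"grip":255,"dx":0.003,"dy":-0.008,"dz":-0.002,"yaw":0},{"grip":255,"dx":0.003,"dy":-0.008,"dz":-0.002,"yaw":0}]'
python3 - <<'E'
from h import *
show("wrist","w5");s=show("side","s5");im=cv2.imread("pics/s5.png");cv2.imwrite("pics/s5z.png",cv2.resize(im[200:300,230:370],None,fx=5,fy=5))
E
```

```text
time: 7.25
tcp_pos: [0.4557, 0.243, 0.0932]
orientation: [56.1, 89.2, 70.3]
contact_force: [-4.5, 7.9, 19.7]
grip_width: -0.0001
```

View pics/w5.png

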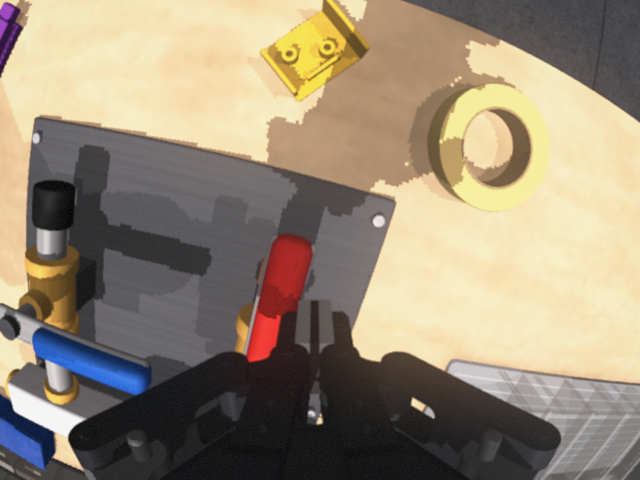

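View pics/s5z.png

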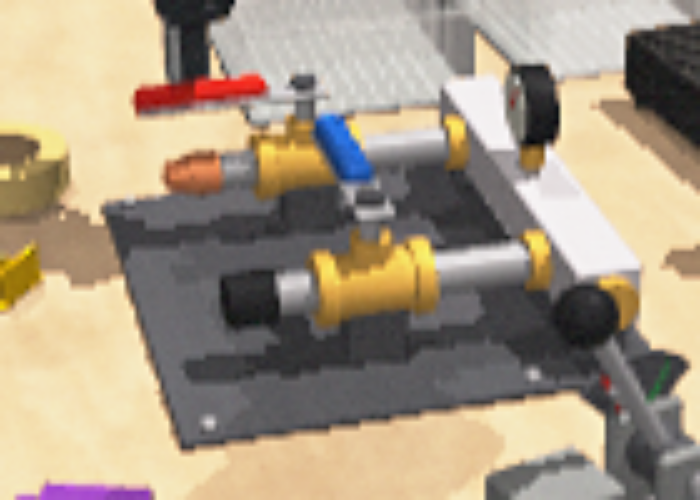

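```bash
python3 -m handwheel '[{"grip":255,"dx":-0.01,"dy":0.02,"dz":0.005,"yaw":0},{"grip":255,"dx":-0.02,"dy":0.05,"dz":0.01,"yaw":0},{"grip":255,"dx":-0.05,"dy":0.05,"dz":0.01,"yaw":0},{"grip":255,"dx":-0.05,"dy":0.05,"dz":0.01,"yaw":0}]'
python3 - <<'E'
from h import *
c=show("wrist","w6")
print(tool()[0]["tcp_pos"])
c=show("top","t6");im=cv2.imread("pics/t6.png");cv2.imwrite("pics/t6z.png",cv2.resize(im[195:325,205:405],None,fx=4,fy=4,interpolation=cv2.INTER_CUBIC))
E
```

```text
time: 7.75
tcp_pos: [0.4534, 0.2884, 0.1414]
orientation: [24.2, 89.7, 38.4]
contact_force: [0.8, -0.5, 0.3]
grip_width: -0.0001
[0.45266343 0.286876   0.13970697]
```

View pics/w6.png

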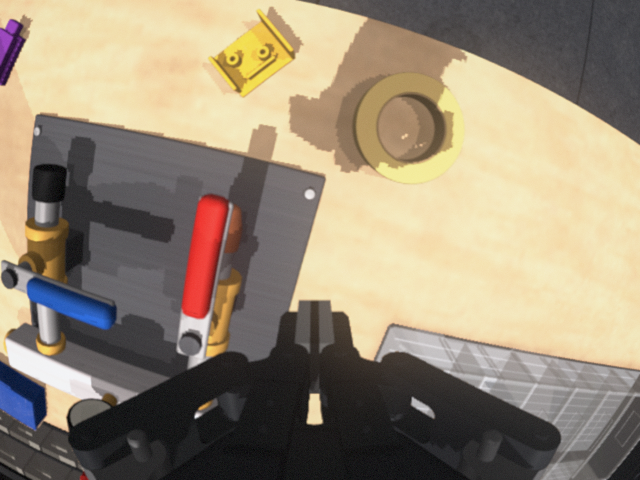

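View pics/t6z.png

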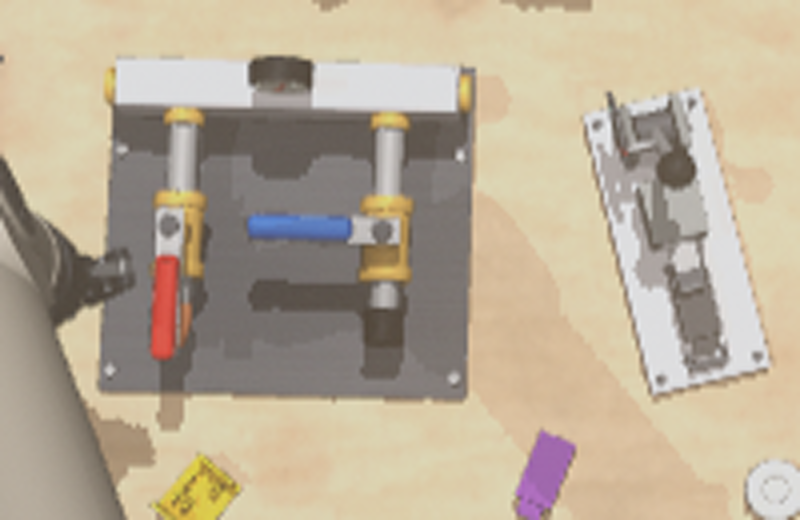

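Run:
```python
from h import *
c=bot.camera("top")
t=lambda X,Y:(205+(X+.5)/4-.5,195+(Y+.5)/4-.5)
pr=plane(c,*t(169,226),.088);pb=plane(c,*t(382,231),.088)
d=pr-pb;ya=np.degrees(np.arctan2(d[1],d[0]));print("yaxis",ya)
r1=plane(c,*t(182,120),.05);r2=plane(c,*t(389,122),.05);print("pipe ends",r1,r2,np.degrees(np.arctan2(*(r1-r2)[[1,0]])))
for n,lo,hi,p in(("blue",(105,120,80),(125,255,255),pb),("red",(0,120,80),(8,255,255),pr)):
    m=mask(c,lo,hi,(210,240,310,300)); n_,l,st,ce=cv2.connectedComponentsWithStats(m); i=1+np.argmax(st[1:,4])
    P=np.array([plane(c,u,v,.098)[:2] for v,u in np.argwhere(l==i)]); q=P.mean(0); w,V=np.linalg.eigh(np.cov((P-q).T)); a=V[:,1]
    e=q-p[:2];print(n,q,"from pivot",np.degrees(np.arctan2(e[1],e[0])),np.linalg.norm(e),"axis",np.degrees(np.arctan2(a[1],a[0]))%180)
```

```text
yaxis 88.85680395970066
pipe ends [0.6008024  0.22416953 0.05      ] [0.59986318 0.07337998 0.05      ] 89.64312688251333
blue [0.51521502 0.13320562] from pivot 88.15795946467448 0.05826585780292762 axis 86.71113760591388
red [0.45762293 0.22537749] from pivot -179.9543742574481 0.058721543909589086 axis 178.9142199428479
```

```bash
python3 -m handwheel '[{"grip":255,"dx":-0.045,"dy":-0.02,"dz":0,"yaw":0},{"grip":255,"dx":-0.06,"dy":-0.065,"dz":-0.007,"yaw":0},{"grip":255,"dx":-0.06,"dy":-0.113,"dz":-0.014,"yaw":0},{"grip":255,"dx":-0.06,"dy":-0.161,"dz":-0.021,"yaw":0},{"grip":255,"dx":-0.06,"dy":-0.21,"dz":-0.028,"yaw":0}]'
python3 -m handwheel '[{"grip":255,"dx":0,"dy":-0.048,"dz":-0.006,"yaw":0},{"grip":255,"dx":0,"dy":-0.096,"dz":-0.012,"yaw":0},{"grip":255,"dx":0,"dy":-0.144,"dz":-0.018,"yaw":0},{"grip":255,"dx":0,"dy":-0.19,"dz":-0.024,"yaw":0},{"grip":255,"dx":0,"dy":-0.218,"dz":-0.028,"yaw":0}]'
python3 - <<'E'
from h import *
np.set_printoptions(precision=4,suppress=True)
p=tool();c=show("wrist","w7");print(p[0]["tcp_pos"],p[1].round(3))
print(togo([.505,-.141,.118]))
E
```

```text
time: 8.4
tcp_pos: [0.4745, 0.0736, 0.1971]
orientation: [170.4, 89.8, -175.5]
contact_force: [0.9, 0.3, 0.7]
grip_width: -0.0002
time: 8.9
tcp_pos: [0.4995, -0.1475, 0.1971]
orientation: [-164.4, 89.8, -150.8]
contact_force: [-0.4, -0.0, 0.9]
grip_width: 0.0005
[ 0.4995 -0.1475  0.1971] [[-0.003 -0.236  0.972]
 [-0.002  0.972  0.236]
 [-1.    -0.001 -0.003]]
[0.0793 0.0105 0.0086]
```

View pics/w7.png

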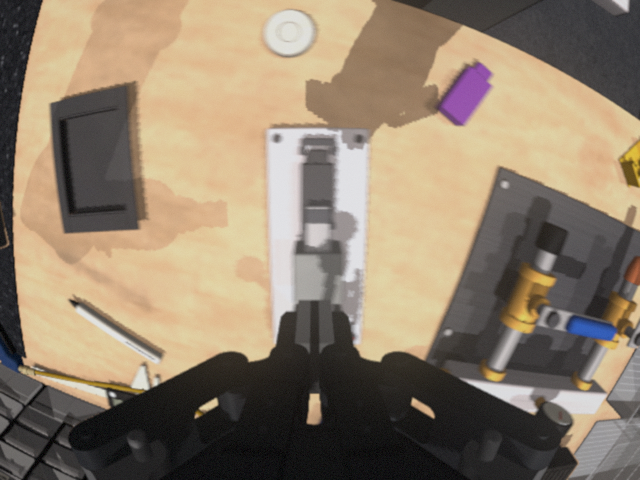

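```bash
python3 -m handwheel '[{"grip":255,"dx":0.04,"dy":0.005,"dz":0.003,"yaw":0},{"grip":255,"dx":0.079,"dy":0.007,"dz":0.003,"yaw":0},{"grip":255,"dx":0.079,"dy":0.007,"dz":0.003,"yaw":0}]'
python3 - <<'E'
from h import *
print(togo([.505,-.141,.118]))
s=show("side","s8");im=cv2.imread("pics/s8.png");cv2.imwrite("pics/s8z.png",cv2.resize(im[200:350,260:420],None,fx=4,fy=4,interpolation=cv2.INTER_CUBIC))
E
```

```text
time: 9.25
tcp_pos: [0.4968, -0.1325, 0.1132]
orientation: [152.5, 89.1, 166.6]
contact_force: [-0.1, 0.6, -0.4]
grip_width: 0.0001
[-0.0049 -0.0102  0.0059]
```

View pics/s8z.png

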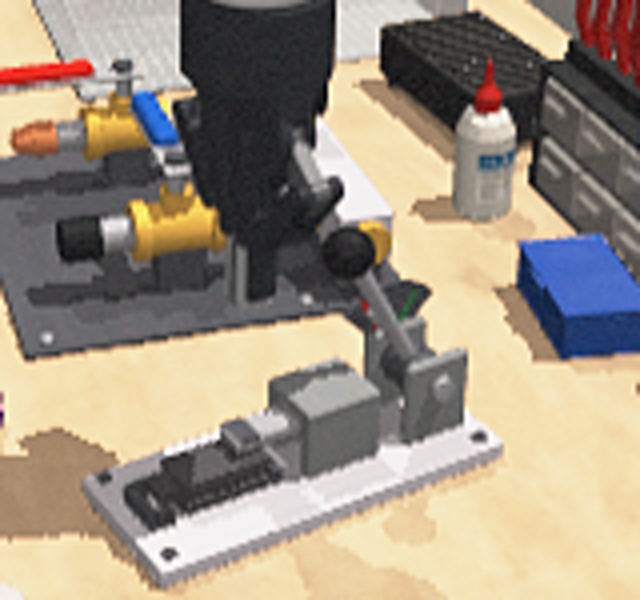

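```bash
python3 -m handwheel '[{"grip":255,"dx":-0.003,"dy":-0.005,"dz":0.012,"yaw":0},{"grip":255,"dx":-0.003,"dy":-0.005,"dz":0.026,"yaw":0},{"grip":255,"dx":-0.003,"dy":-0.005,"dz":0.04,"yaw":0},{"grip":255,"dx":-0.003,"dy":-0.005,"dz":0.052,"yaw":0},{"grip":255,"dx":-0.003,"dy":-0.005,"dz":0.064,"yaw":0}]'
python3 -m handwheel '[{"grip":255,"dx":0,"dy":0,"dz":0.01,"yaw":0},{"grip":255,"dx":0,"dy":0,"dz":0.018,"yaw":0},{"grip":255,"dx":0,"dy":0,"dz":0.024,"yaw":0}]'
python3 - <<'E'
from h import *
s=show("side","s9");im=cv2.imread("pics/s9.png");cv2.imwrite("pics/s9z.png",cv2.resize(im[200:350,260:420],None,fx=4,fy=4,interpolation=cv2.INTER_CUBIC))
E
```

```text
time: 9.8
tcp_pos: [0.5675, -0.1249, 0.1247]
orientation: [-39.3, 89.8, -25.2]
contact_force: [0.0, -0.9, 0.2]
grip_width: -0.0004
time: 10.1
tcp_pos: [0.5906, -0.1181, 0.1231]
orientation: [-22.0, 89.9, -7.9]
contact_force: [0.6, -0.2, 0.4]
grip_width: -0.0001
```

View pics/s9z.png

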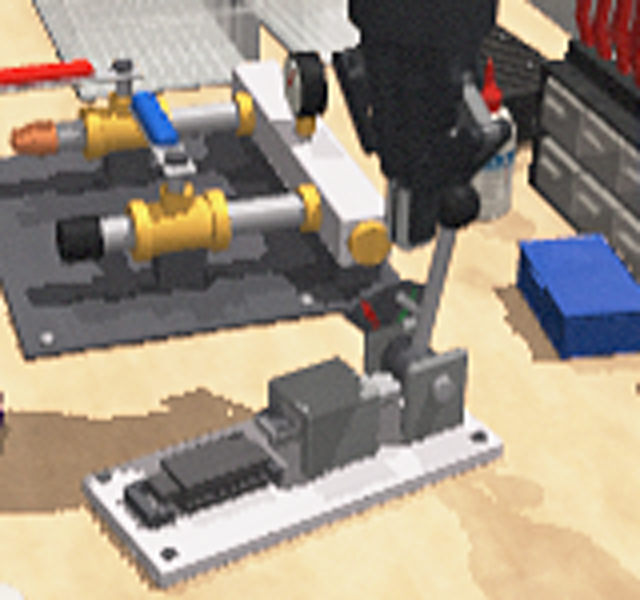

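The lever is past upright, resting against the finger and moving. A little more push, then back off.

```bash
python3 -m handwheel '[{"grip":255,"dx":0,"dy":0,"dz":0.01,"yaw":0},{"grip":255,"dx":0,"dy":0,"dz":0.018,"yaw":0},{"grip":255,"dx":-0.02,"dy":0,"dz":-0.02,"yaw":0},{"grip":255,"dx":-0.06,"dy":0,"dz":-0.06,"yaw":0},{"grip":255,"dx":-0.09,"dy":0,"dz":-0.1,"yaw":0}]'
python3 - <<'E'
from h import *
s=show("side","s10");im=cv2.imread("pics/s10.png");cv2.imwrite("pics/s10z.png",cv2.resize(im[200:350,260:420],None,fx=4,fy=4,interpolation=cv2.INTER_CUBIC))
E
```

```text
time: 10.65
tcp_pos: [0.4972, -0.1414, 0.2088]
orientation: [-145.6, 89.9, -131.5]
contact_force: [0.4, -0.3, 1.2]
grip_width: -0.0
```

View pics/s10z.png

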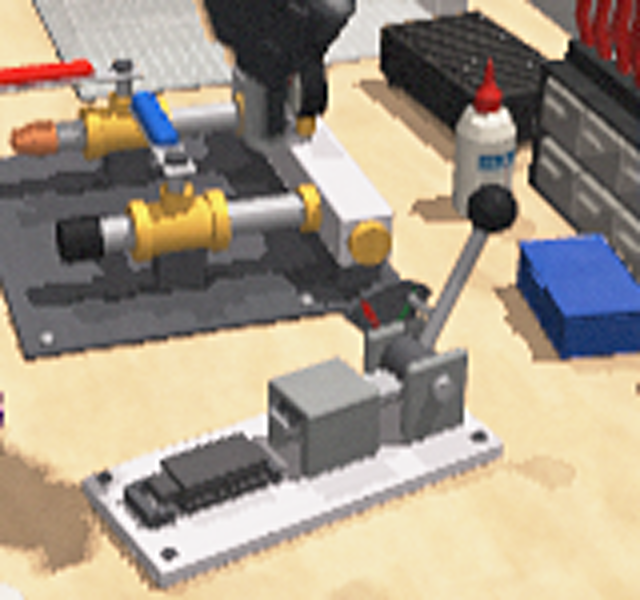

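```bash
python3 -m handwheel '[{"grip":80,"dx":0.0,"dy":0,"dz":-0.02,"yaw":0},{"grip":80,"dx":0.01,"dy":0,"dz":-0.036,"yaw":0},{"grip":80,"dx":0.01,"dy":0,"dz":-0.036,"yaw":0},{"grip":80,"dx":0.01,"dy":0,"dz":-0.036,"yaw":0},{"grip":80,"dx":0.01,"dy":0,"dz":-0.036,"yaw":0}]'
python3 - <<'E'
from h import *
p=tool();c=show("wrist","w11");print(p[0]["tcp_pos"],p[1].round(3).tolist(),p[0]["grip_width"])
im=cv2.imread("pics/w11.png");cv2.imwrite("pics/w11z.png",cv2.resize(im[150:310,240:400],None,fx=3.7,fy=3.7,interpolation=cv2.INTER_CUBIC))
E
```

```text
time: 11.2
tcp_pos: [0.4641, -0.1496, 0.1986]
orientation: [-35.4, 89.9, -21.2]
contact_force: [-0.2, -0.5, -0.1]
grip_width: 0.0586
[ 0.46409323 -0.14959714  0.19860065] [[0.001, -0.244, 0.97], [-0.0, 0.97, 0.244], [-1.0, -0.001, 0.001]] 0.0585781717089653
```

View pics/w11.png

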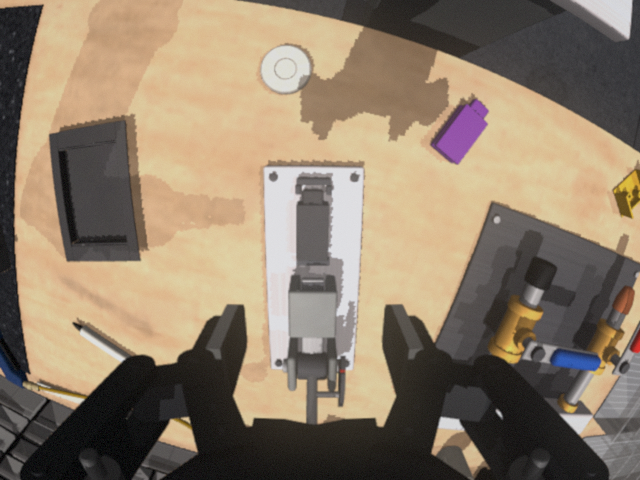

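View pics/w11z.png

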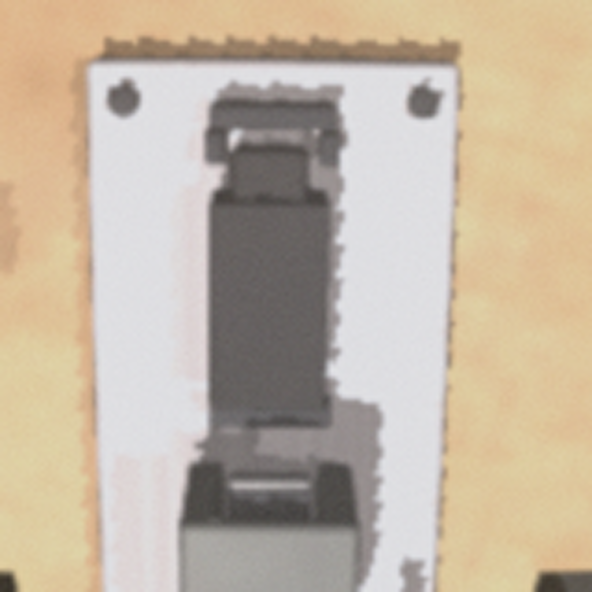

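Zoomed wrist view: the block's top face spans (210,203)–(330,203) to (213,412)–(328,412), lined up with the tool and with the bolt clear of it.

Run:
```python
from h import *
np.set_printoptions(precision=4,suppress=True)
p=tool();c=bot.camera("wrist")
q=np.array([wplane(c,240+X/3.7,150+Y/3.7,.032,p) for X,Y in((210,203),(330,203),(328,412),(213,412))])
print(q,np.linalg.norm(np.roll(q,-1,0)-q,axis=1));b=q.mean(0);print(b)
a=q[2]+q[3]-q[0]-q[1];print("ang",np.degrees(np.arctan2(a[1],a[0])))
# cross-check with top camera prediction of same point
print("to block",togo([b[0],b[1],.2]), p[0]["tcp_pos"])
tr=np.array([wplane(c,*t,.016,p) for t in((51,134),(128,117),(140,261),(69,262))]);print(tr,tr.mean(0),np.linalg.norm(np.roll(tr,-1,0)-tr,axis=1))
cs=bot.camera("side");m=plane(cs,260+225/4,200+462/4,.032);print("side block top",m)
ct=show("top","t11");im=cv2.imread("pics/t11.png");cv2.imwrite("pics/t11z.png",cv2.resize(im[200:310,340:490],None,fx=5,fy=5,interpolation=cv2.INTER_CUBIC))
```

```text
[[ 0.4503 -0.1697  0.032 ]
 [ 0.4436 -0.1432  0.032 ]
 [ 0.4926 -0.1309  0.032 ]
 [ 0.4993 -0.1574  0.032 ]] [0.0274 0.0505 0.0274 0.0505]
[ 0.4714 -0.1503  0.032 ]
ang 14.129125774744665
to block [-0.0015 -0.0024  0.0072] [ 0.464  -0.1497  0.1985]
[[ 0.4351 -0.4377  0.016 ]
 [ 0.4067 -0.3443  0.016 ]
 [ 0.5443 -0.311   0.016 ]
 [ 0.5694 -0.4011  0.016 ]] [ 0.4889 -0.3735  0.016 ] [0.0976 0.1417 0.0936 0.1392]
side block top [ 0.4755 -0.1584  0.032 ]
```

View pics/t11z.png

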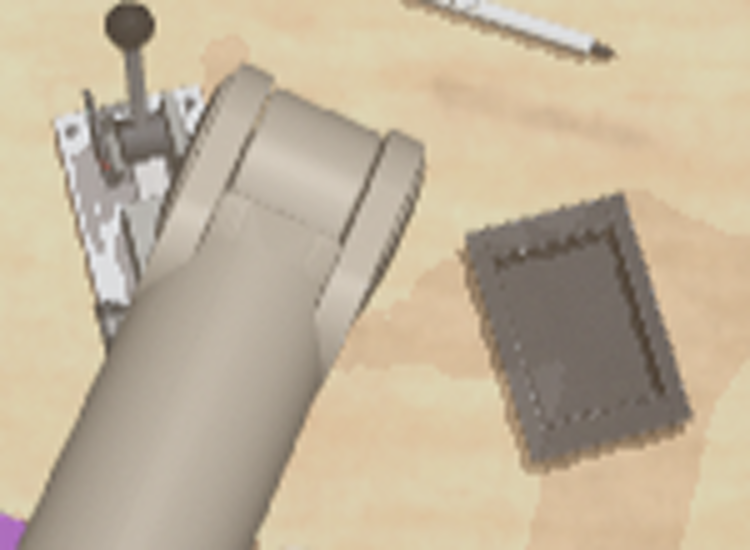

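```bash
python3 -m handwheel '[{"grip":80,"dx":0.04,"dy":-0.002,"dz":0.007,"yaw":0},{"grip":80,"dx":0.08,"dy":-0.002,"dz":0.007,"yaw":0},{"grip":80,"dx":0.12,"dy":-0.002,"dz":0.007,"yaw":0},{"grip":80,"dx":0.13,"dy":-0.002,"dz":0.007,"yaw":0},{"grip":80,"dx":0.13,"dy":-0.002,"dz":0.007,"yaw":0}]'
python3 - <<'E'
from h import *
s=tool()[0];print(s["tcp_pos"],s["grip_width"],togo([.4714,-.1503,.014]))
show("wrist","w12")
E
```

```text
time: 11.9
tcp_pos: [0.4689, -0.15, 0.0672]
orientation: [160.7, 89.8, 174.7]
contact_force: [-0.0, 0.1, -0.0]
grip_width: 0.0585
[ 0.46889606 -0.14995035  0.06715739] 0.058515291274236075 [ 0.0531 -0.001   0.0025]
```

View pics/w12.png

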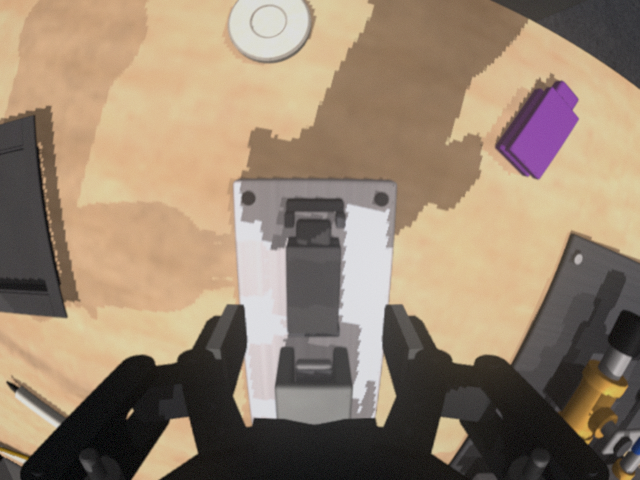

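```bash
python3 -m handwheel '[{"grip":80,"dx":0.02,"dy":-0.001,"dz":0.002,"yaw":0},{"grip":80,"dx":0.04,"dy":-0.001,"dz":0.002,"yaw":0},{"grip":80,"dx":0.052,"dy":-0.001,"dz":0.002,"yaw":0},{"grip":80,"dx":0.052,"dy":-0.001,"dz":0.002,"yaw":0}]' 30
python3 -m handwheel '[{"grip":255,"dx":0,"dy":0,"dz":0,"yaw":0},{"grip":255,"dx":0,"dy":0,"dz":0,"yaw":0},{"grip":255,"dx":0,"dy":0,"dz":0,"yaw":0},{"grip":255,"dx":0,"dy":0,"dz":0,"yaw":0},{"grip":255,"dx":0,"dy":0,"dz":0,"yaw":0}]' 30
```

```text
time: 12.35
tcp_pos: [0.4723, -0.1507, 0.0165]
orientation: [100.3, 90.0, 114.3]
contact_force: [-0.5, -0.9, -0.6]
grip_width: 0.0587
time: 12.85
tcp_pos: [0.4733, -0.151, 0.0178]
orientation: [-14.1, 89.8, -0.0]
contact_force: [-0.8, 0.6, 5.6]
grip_width: 0.0272
```

```bash
python3 -m handwheel '[{"grip":255,"dx":-0.02,"dy":0,"dz":0,"yaw":0},{"grip":255,"dx":-0.05,"dy":0,"dz":0,"yaw":0},{"grip":255,"dx":-0.09,"dy":0,"dz":0,"yaw":0},{"grip":255,"dx":-0.12,"dy":0,"dz":0,"yaw":0}]' 30
python3 - <<'E'
from h import *
show("wrist","w13");show("side","s13")
print(togo([.489,-.375,.137]), bot.read_state()["grip_width"],tool()[1].round(3).tolist())
E
```

```text
time: 13.25
tcp_pos: [0.4727, -0.1513, 0.1387]
orientation: [-30.4, 89.9, -16.4]
contact_force: [0.5, -0.3, 1.0]
grip_width: 0.0276
[ 0.0047 -0.2192 -0.0412] 0.027603192342138545 [[0.01, -0.243, 0.97], [-0.002, 0.97, 0.243], [-1.0, -0.005, 0.01]]
```

View pics/w13.png

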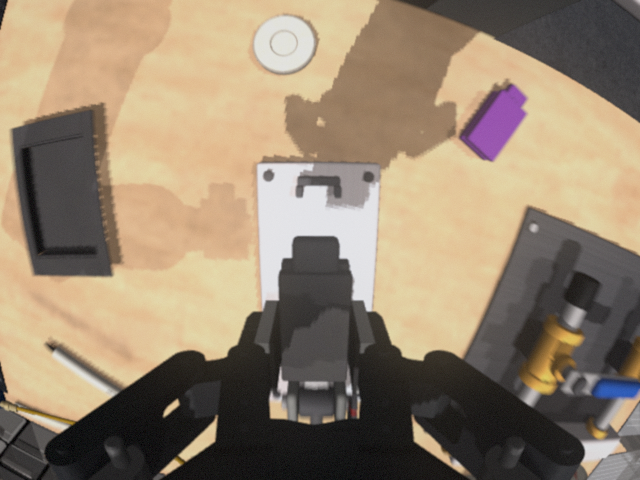

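View pics/s13.png

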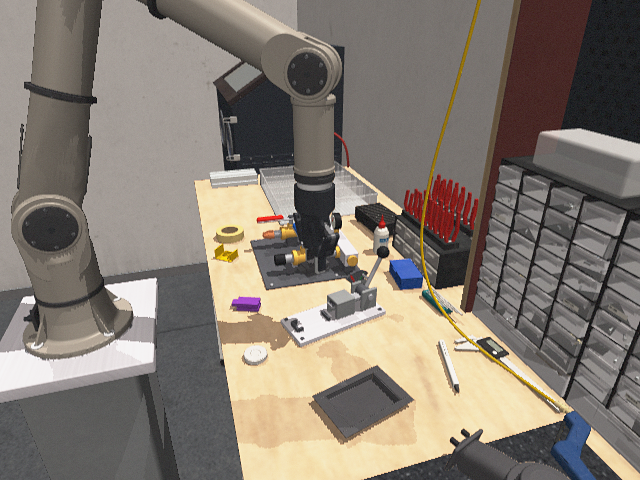

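```bash
python3 -m handwheel '[{"grip":255,"dx":0,"dy":-0.045,"dz":-0.007,"yaw":0},{"grip":255,"dx":0,"dy":-0.09,"dz":-0.014,"yaw":0},{"grip":255,"dx":0,"dy":-0.135,"dz":-0.021,"yaw":0},{"grip":255,"dx":0,"dy":-0.18,"dz":-0.028,"yaw":-0.5},{"grip":255,"dx":0,"dy":-0.221,"dz":-0.033,"yaw":-1}]' 30
python3 -m handwheel '[{"grip":255,"dx":0.02,"dy":0,"dz":0,"yaw":0},{"grip":255,"dx":0.05,"dy":0,"dz":0,"yaw":0},{"grip":255,"dx":0.08,"dy":0,"dz":0,"yaw":0},{"grip":255,"dx":0.08,"dy":0,"dz":0,"yaw":0}]' 30
python3 - <<'E'
from h import *
show("wrist","w14")
print(togo([.495,-.374,.010]), tool()[0]["tcp_pos"],tool()[1].round(3).tolist())
E
```

```text
time: 13.85
tcp_pos: [0.493, -0.3751, 0.1354]
orientation: [150.8, 89.9, 165.8]
contact_force: [-0.1, -0.7, -0.5]
grip_width: 0.0271
time: 14.25
tcp_pos: [0.4904, -0.3698, 0.0508]
orientation: [126.3, 89.3, 141.3]
contact_force: [-0.7, 1.0, -0.6]
grip_width: 0.0272
[ 0.0436 -0.0036  0.0024] [ 0.49193677 -0.37133596  0.05358353] [[-0.005, -0.26, 0.966], [0.004, 0.966, 0.26], [-1.0, 0.005, -0.004]]
```

View pics/w14.png

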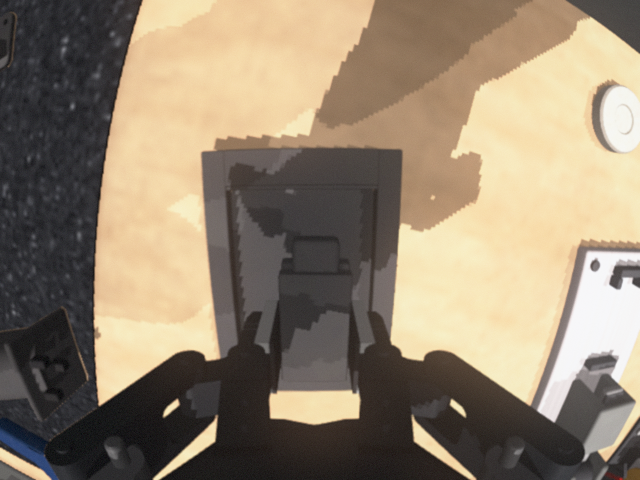

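```bash
python3 -m handwheel '[{"grip":255,"dx":0.012,"dy":-0.005,"dz":0.002,"yaw":0},{"grip":255,"dx":0.025,"dy":-0.005,"dz":0.002,"yaw":0},{"grip":255,"dx":0.033,"dy":-0.005,"dz":0.002,"yaw":0},{"grip":255,"dx":0.039,"dy":-0.005,"dz":0.002,"yaw":0},{"grip":255,"dx":0.039,"dy":-0.005,"dz":0.002,"yaw":0}]' 30
python3 -c "
from h import *
show('wrist','w15');print(togo([.495,-.374,.010]))"
```

```text
time: 14.8
tcp_pos: [0.4965, -0.3768, 0.0163]
orientation: [124.6, 89.9, 139.7]
contact_force: [-0.2, -1.0, -0.5]
grip_width: 0.0273
[ 0.0069  0.0035 -0.0009]
```

View pics/w15.png

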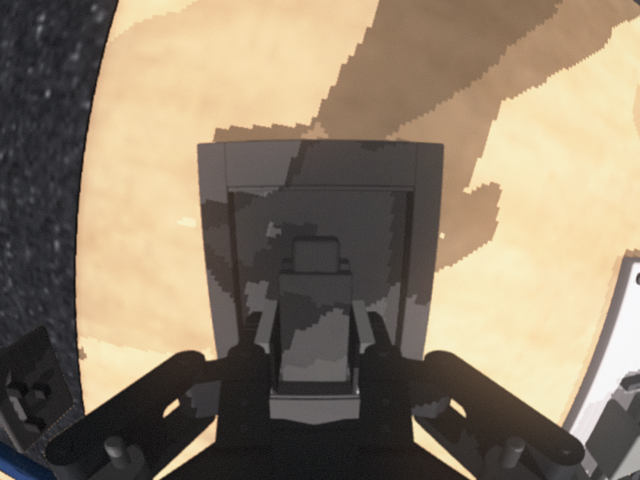

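```bash
python3 -m handwheel '[{"grip":255,"dx":0.004,"dy":0,"dz":-0.003,"yaw":0},{"grip":255,"dx":0.007,"dy":0,"dz":-0.003,"yaw":0},{"grip":255,"dx":0.009,"dy":0,"dz":-0.003,"yaw":0},{"grip":255,"dx":0.009,"dy":0,"dz":-0.003,"yaw":0}]' 30
```

```text
time: 15.25
tcp_pos: [0.4939, -0.3785, 0.0089]
orientation: [-99.2, 90.0, -84.2]
contact_force: [-0.8, 1.2, 2.6]
grip_width: 0.0271
```

Contact with the tray floor at the expected height. Release in a narrow opening, then lift.

```bash
python3 -m handwheel '[{"grip":142,"dx":0,"dy":0,"dz":0,"yaw":0},{"grip":142,"dx":0,"dy":0,"dz":0,"yaw":0},{"grip":142,"dx":0,"dy":0,"dz":0,"yaw":0},{"grip":142,"dx":0,"dy":0,"dz":0,"yaw":0}]'
python3 -m handwheel '[{"grip":142,"dx":-0.01,"dy":0,"dz":0,"yaw":0},{"grip":142,"dx":-0.03,"dy":0,"dz":0,"yaw":0},{"grip":142,"dx":-0.07,"dy":0,"dz":0,"yaw":0},{"grip":142,"dx":-0.115,"dy":0,"dz":0,"yaw":0},{"grip":142,"dx":-0.15,"dy":0,"dz":0,"yaw":0}]'
python3 - <<'E'
from h import *
show("wrist","w16");show("side","s16");show("top","t16")
E
```

```text
time: 15.65
tcp_pos: [0.4942, -0.3781, 0.0082]
orientation: [66.2, 90.0, 81.2]
contact_force: [-0.3, 0.1, -0.8]
grip_width: 0.0377
time: 16.15
tcp_pos: [0.4945, -0.3791, 0.1619]
orientation: [-57.0, 89.8, -42.0]
contact_force: [-0.5, -0.8, 1.5]
grip_width: 0.038
```

View pics/w16.png

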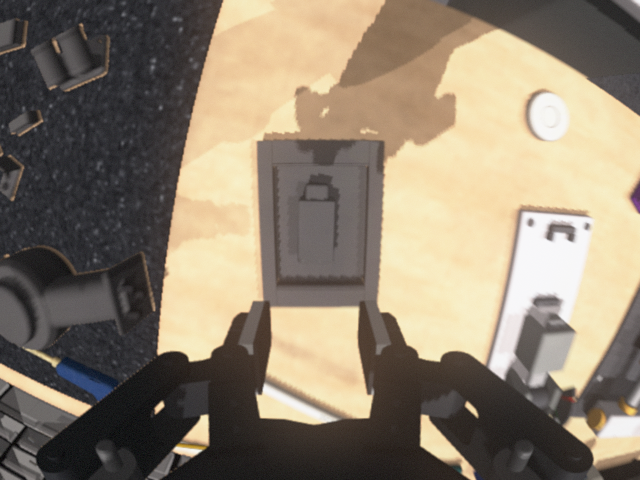

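View pics/s16.png

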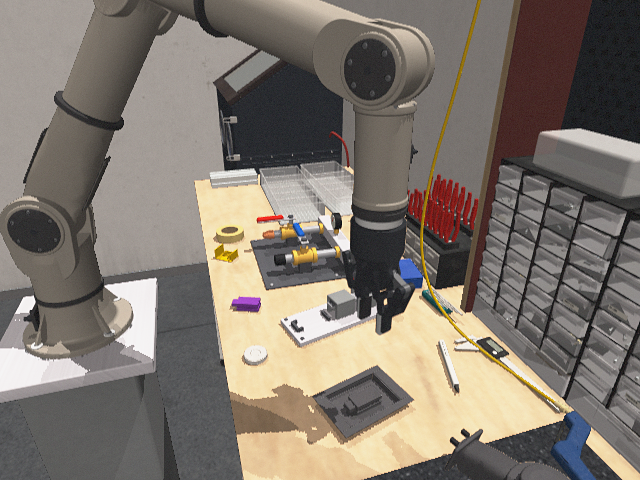

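View pics/t16.png

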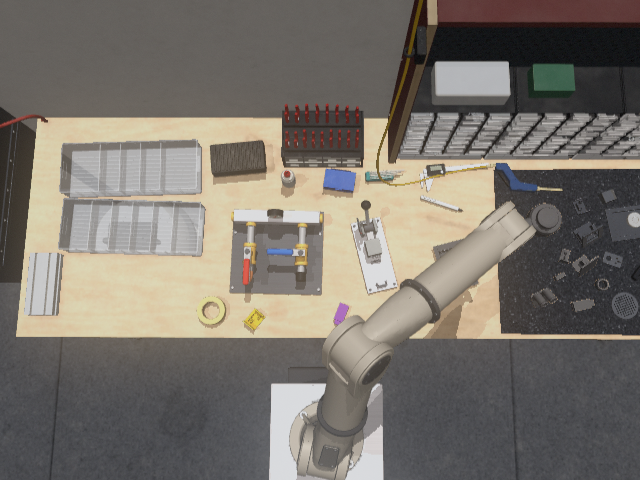

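The block lies flat in the tray, near its middle. I'll check the handles and the block once more, then hand in.

```bash
python3 -m handwheel '[{"grip":142,"dx":0,"dy":0,"dz":0,"yaw":0},{"grip":142,"dx":0,"dy":0,"dz":0,"yaw":0},{"grip":142,"dx":0,"dy":0,"dz":0,"yaw":0}]'
python3 - <<'E'
from h import *
np.set_printoptions(precision=4,suppress=True)
p=tool();w=bot.camera("wrist")
tr=np.array([wplane(w,*q,.016,p) for q in((257,141),(384,140),(378,303),(274,306))]).mean(0)
b=np.array([wplane(w,*q,.023,p) for q in((300,201),(336,201),(333,263),(300,262))]).mean(0)
d=b-tr;a=np.radians(15);print("tray",tr,"block",b,"along",d[0]*np.cos(a)+d[1]*np.sin(a),"across",-d[0]*np.sin(a)+d[1]*np.cos(a))
c=bot.camera("top")
for n,lo,hi,pv in(("blue",(105,120,80),(125,255,255),(.5133,.075)),("red",(0,120,80),(8,255,255),(.5163,.2247))):
    m=mask(c,lo,hi,(210,240,310,300)); n_,l,st,ce=cv2.connectedComponentsWithStats(m); i=1+np.argmax(st[1:,4])
    e=plane(c,*ce[i],.098)[:2]-pv;print(n,np.degrees(np.arctan2(e[1],e[0])))
print(bot.read_state()["time"],bot.read_state()["contact_force"]); bot.finish_job()
E
```

```text
time: 16.6
tcp_pos: [0.4934, -0.3774, 0.1566]
orientation: [127.1, 89.8, 142.1]
contact_force: [-0.1, 0.1, -1.0]
grip_width: 0.0379
tray [ 0.4858 -0.3726  0.016 ] block [ 0.4898 -0.3769  0.023 ] along 0.0027519148967635647 across -0.005156708705568593
blue 88.5914707728567
red 179.23187223269912
16.7 [ 0.629  -0.3692  0.1443]
the job is handed in; nothing more can be done
```

I shut the blue supply valve, opened the red vent valve, threw the clamp lever into its release notch, and moved the block from the nest to the tray floor. I handed the job in at 16.7 s of the 61 s allowed; `finish_job` reports no verdict.

**Last checks**
- **Valves:** in the last top picture, with the valves' y axis measured at about 89°, the blue handle points along 88.6° (closed stop). The red points along 179.2° (open stop).
- **Lever:** the side view after the throw showed it fallen toward the green mark and the bolt drawn back. I judged this by eye and did not measure the angle.
- **Block:** it lies flat and the same way up, about 3 mm along and 5 mm across from the tray's middle. The gripper hung about 0.16 m above the bench, touching nothing.
- **Bystanders:** none was touched, and all that can be seen look unmoved in the pictures. I did not measure their positions.

**Disagreements**
- **First wrist view:** taken before the arm had settled, it put points up to about 15 mm off in y from the fixed cameras. I used the fixed cameras for the valves and lever and later, settled wrist views for the block.
- **Block position:** the side view put the block about 9 mm from the wrist measurement. I trusted the wrist because the block's known size and the grasp both agreed with it.
- **Red valve push:** it ended with about 20 N upward on the fingers, probably from riding on the sleeve's edge. The handle still reached its stop.

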